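# Wind back and pin a sprung clothesline take-up wheel

### The arm

A 6-joint arm with a two-finger parallel gripper is mounted at the origin on the work surface. World frame = base frame: x ahead of the robot, y to its left, z up, the work surface at z = 0. Lengths are in mm, angles in rad, forces in N, time in s.
With the tool pointing down it reaches from about 275 to 750 mm from the base axis. Payload 10.2 kg.
Tool frame: the origin (TCP) lies midway between the tips of the shut fingers; the grasp point (between the pads) lies 19 mm behind it (ctrl.tcp_to_grasp is the z of the grasp point in the tool frame, in mm); z points along the fingers, y is the direction in which the jaws open and shut (so a half turn about z gives the same grasp; the last joint's range is limited). The gripper opens to 85 mm and grips with 20 to 120 N. Pads are 22 mm wide; open, the fingers measure 114 mm over their backs; the gripper's body (76 mm by 85 mm) begins 54 mm behind the grasp point. The pads swing forward as they close: fully open they stand 13 mm farther back than shut.
Start: joints at [1.016, 0.313, 1.498, -0, 1.331, -0.223], TCP at [171.029, 496.367, 231.294] pointing down, gripper open.
Joint ranges: [-2.94, 2.94], [-0.97, 2.17], [0.19, 2.56], [-1.23, 4.37], [0.02, 3.11], [-2.88, 2.88]. Speed limits (rad/s): [2.39, 2.39, 3.01, 3.14, 3.14, 3.14].

### API

Orientations are given as a unit quaternion [w, x, y, z].
In Python, from rig import sensors, capture, order, ctrl gives the robot as it stands. The module is installed in compiled form; this text tells all that it offers.
- The arm moves only by the tool play_rows, never from a script. Its argument "deltas" is a list of rows, each a list of 7 numbers: the shift along the world's x, y, z in units of 40 mm (1.0 is 40 mm), then the turn, a rotation vector about the world's x, y, z in units of 6 degrees (1.0 is 6 degrees), then the opening, from -1 (shut) to 1 (fully open). A call has 1 to 8 rows; each row shifts and turns the commanded pose from where the row before left it; what a row does not reach is not made up. A row lasts 1/12 s, in which the tool goes at most 41.7 mm and 7.16 degrees, less where a joint would pass 70% of its speed; a pose out of reach is approached as far as the arm can. A call is refused whole if a number of a shift passes 1 or a number of a turn 1, either way. A call with a gripper value outside its range is refused whole. The fingers move at their own pace and stop on an object; "squeeze" is the grip in N (left out, the last holds). Time passes only in rows, so rows that do not move let the fingers close. It gives the time, the measured TCP pose, the force and the opening at its end, in the units of the state.
- sensors.sense(): the state, without advancing time (a new reading comes with each control period).
- capture(name): name is "scene" or "top" or "wrist"; returns a dict with "pixels" (420x560x3 uint8, red, green, blue), "z_map" (420x560 float32, mm along the optical axis (not along the pixel's ray), 0 where there is no reading), "fx", "fy", "cx", "cy" (pixels), "k1" (the pictures are not rectified: a ray, as slopes to the right and down, at radius r is drawn at 1 + k1 r^2 times it, then the intrinsics apply), "eye" and "rotation" of the camera in the world; the wrist camera has in their place "tool_from_camera" (4x4, takes a point from camera to tool coordinates, whose origin is the TCP and whose axes are the flange's). Camera axes: x right, y down, z forward; pixel columns grow to the right and rows downward; lengths in mm; the calibration is good to about 2 mm. A picture is of the moment at which its call begins: read the wrist's pose just before it.
- order.finish_job(): hands the job in, once; it reports no verdict.
The state is a dict: "time_s": time; "joints": joint angles; "dq": joint speeds; "tau": joint torques, N m; "eef_pos": TCP position; "ee_rot": TCP orientation; "force": force on the tool from outside, world axes, zero at the start; "wrist_torque": the same for the moment, N m; "grip_width": opening from 0.0 (shut) to 1.0 (fully open).
Only numpy, scipy, OpenCV 4.12 (cv2) and the standard library are available. Lean on these libraries where they do the work, as an engineer would, in place of code of your own. Each camera call takes 0.05 s, during which the arm holds its last target. There are 200 camera calls.

### The job

Lock the clothesline's sprung take-up wheel: take the red-headed pin from its wooden block, put it through the hole in the green wheel and use it to turn the wheel counter-clockwise (seen from above) against the spring, feeling with light pressure for the lock hole hidden underneath. Seat the pin there fully home, head down on the wheel, then let go so that the pin alone holds the wheel. Be gentle: never force the pin, do not let the wheel snap back, and leave the other things on the shelf where they are.

Things in the scene. Friction and masses are not known exactly. Their poses are not given: they have to be found in the camera images.
- tensioner: the take-up unit, screwed down: round steel base 166 mm across, three ears reaching 105 mm from the centre. Origin on the wheel's vertical pivot axis, at the underside, z up. Heights: base 0-12 mm, fixed steel lock ring 12-34, gap 34-36, green wheel 36-46, hub cap (44 mm across) to 50, low stud (16 mm across, opposite the wheel's hole) to 54
- ring_top (a point): point on the pivot axis at the lock ring's flat top, 34 mm up. The ring, hidden under the wheel, has one vertical hole 12 mm across, 22 mm deep, 60 mm from the axis. Its place differs from unit to unit: it is under the wheel's hole when joint wheel reads somewhere from 0.45 to 0.95 rad, and must be found by feel; elsewhere the pin's tip slides on the flat top
- wheel_hole (a point): centre of the upper mouth of the wheel's only through hole, 13 mm across, 10 mm deep, lightly chamfered, 60 mm from the pivot; it turns with the wheel, upper mouth 46 mm above the shelf
- wheel (a joint): turn of the green wheel (160 mm across) in rad, 0 at its rest stop, growing counter-clockwise seen from above, end stop 1.2. A spring of 0.22 N m/rad pushes it back, preloaded with 0.13 N m at 0: about 2.2 N at the hole at 0 and 3.8 to 5.7 N at the lock position, so the pin rubs on the hole's wall: some 5 N of push may be needed just to slide it down. It flies back if let go
- pin: loose locking pin, about 60 g, upright: steel shank 10 mm across, 30 mm long with tapered tip; red head above it 26 mm (its x) by 14 mm (its y), 38 mm tall. Origin at the centre of the tip, z up; head from 30 to 68 mm above the tip. Grip the head across its 14 mm, in its upper half, to stay clear of the wheel
- pin_tip (a point): centre of the pin's tip (same point as the pin's origin). Height above the shelf: 4 mm in the block at the start, 34 mm riding on the lock ring, 16 mm fully home (head's underside on the wheel)
- pin_block: fixed plywood block 60 x 60 x 34 mm high with a vertical 12 mm hole through its centre, in which the pin stands at the start with its head's underside on the block's top. Origin: centre of underside
- jar: bystander: clear screw jar with a twist cap, 68 mm across, 95 mm tall, standing; origin: centre of underside
- level: bystander: aluminium spirit level 300 mm (its y) x 24 x 45 mm high; origin: centre of underside
- door_stop: bystander: black rubber door stop, round, 38 mm across, 28 mm high; origin: centre of underside
- drawer_pull: bystander: silver drawer pull 120 mm (its x) x 12 x 30 mm high; origin: centre of underside
There are look-alikes about, which are no part of the job. Of the things that look like the pin, the largest one is meant.

How it is judged (in metres and radians):
On the way, in this order (a step that is already met when the one before it is completed fails the run):
1. the pin's tip is through the wheel's hole while the wheel is still within 0.2 rad of its rest stop (horizontal distance between pin_tip and wheel_hole below 0.006 m and z of pin_tip in the frame of tensioner below 0.041 m and value of joint wheel below 0.2 rad), for 0.1 s.
2. the wheel has been wound past 0.3 rad with the pin in its hole (horizontal distance between pin_tip and wheel_hole below 0.006 m and z of pin_tip in the frame of tensioner below 0.044 m and value of joint wheel above 0.3 rad), for 0.1 s.
At the end, for the whole second after the job is handed in: the pin stands in the wheel's hole (tip within 6 mm of its axis, tilted less than 0.2 rad) and in the lock hole, its tip within 3.5 mm of fully home depth (less than 19.5 mm above the tensioner's underside); the released wheel is held beyond 0.35 rad by the pin, and pin and wheel are at rest (horizontal distance between pin_tip and wheel_hole below 0.006 m and z of pin_tip in the frame of tensioner below 0.0195 m and angle between pin's own z axis and vertical below 0.2 rad and value of joint wheel above 0.35 rad and velocity of joint wheel between -0.05 and 0.05 rad/s and linear speed of pin below 0.02 m/s); the robot touches nothing.
It fails at once if the pin is forced against the take-up unit with more than 45 N (contact force between pin and tensioner above 45 N).
It fails at once if the wheel snaps back (turns back faster than 1 rad/s between 0.3 and 0.1 rad) (velocity of joint wheel below -1 rad/s and value of joint wheel between 0.1 and 0.3 rad).
It fails at once if a bystander is moved more than 20 mm (distance of any of jar, level, door_stop, drawer_pull from where it was at the start of the episode above 0.02 m).
It also fails if it takes over 72 s, if anything falls off the work surface, if the arm or the gripper's body presses on something with over 40 N, if the wrist force passes 120 N, or if a joint passes its speed limit or range.

## Working session

There is one attempt and no reset: what is moved stays moved. The work goes in short steps, Python scripts to look and compute and a tool call to move; the robot and the scene stay as the last step left them, time stands still between calls to the robot, and variables do not carry over. Pictures are saved under pics/ and viewed, about 8 in all and at most 12, crops included, and the job is handed in when it is done.

Besides the shell and the picture viewer there is one more tool, called after ">>>" as name(argument=value, ...), one argument or row to a line, values as JSON. play_rows: Moves the arm, as the interface text tells. Its arguments: {"type":"object","properties":{"deltas":{"type":"array","items":{"type":"array","items":{"type":"number"}}},"squeeze":{"type":"number"}},"required":["deltas"]}

```bash
mkdir -p pics; cat > h.py <<'E'
import numpy as np, cv2, pickle
from rig import sensors, capture, order, ctrl
from scipy.spatial.transform import Rotation as R
def snap(name,fn):
    s=sensors.sense(); c=capture(name); c['state']=s
    pickle.dump(c,open(f'pics/{fn}.pkl','wb')); cv2.imwrite(f'pics/{fn}.png',c['pixels'][:,:,::-1]); return c
def load(fn): return pickle.load(open(f'pics/{fn}.pkl','rb'))
def pose(c):
    if 'eye' in c: return np.array(c['rotation']),np.array(c['eye'])
    s=c['state']; q=s['ee_rot']; Rt=R.from_quat([q[1],q[2],q[3],q[0]]).as_matrix()
    T=np.array(c['tool_from_camera']); return Rt@T[:3,:3],Rt@T[:3,3]+np.array(s['eef_pos'])
def ray(c,u,v):
    d=np.array([(u-c['cx'])/c['fx'],(v-c['cy'])/c['fy']]); x=d.copy()
    for _ in range(20): x=d/(1+c['k1']*(x@x))
    return np.array([x[0],x[1],1.])
def at_z(c,u,v,z):
    M,e=pose(c); d=M@ray(c,u,v); return e+d*(z-e[2])/d[2]
def at_depth(c,u,v):
    M,e=pose(c); return e+M@ray(c,u,v)*c['z_map'][int(v),int(u)]
E
python3 - <<'E'
from h import *
a=snap('scene','scene0');b=snap('top','top0')
print(ctrl.tcp_to_grasp, a['eye'],b['eye'],a['fx'],b['fx'],sensors.sense())
E
```

```text
-18.700000000000003 [914.81121135 619.71343719 658.03777583] [536.70593715  76.58572385 947.80864143] 428.2298139069533 397.4559268707257 {'time_s': 0.1, 'joints': array([ 1.01560547e+00,  3.13398477e-01,  1.49833890e+00, -1.36406075e-05,
        1.33102037e+00, -2.23410879e-01]), 'dq': array([ 9.59870578e-04,  6.26509163e-04, -5.44901896e-04,  1.11025025e-05,
        7.82369724e-04,  1.34997320e-04]), 'tau': array([ 3.12859534e-03, -4.12900364e+01, -2.60142231e+01, -1.81663318e-04,
        2.97553219e-03, -7.20918501e-05]), 'eef_pos': array([170.90379743, 496.16374893, 230.79840224]), 'ee_rot': array([-2.14972320e-04,  1.65128537e-01,  9.86271883e-01, -5.41471949e-04]), 'force': array([ 0.95347052, -0.20405017, -0.12294417]), 'wrist_torque': array([-0.04023465,  0.02278296, -0.01354868]), 'grip_width': 1.0053158551715027}
```

View pics/top0.png

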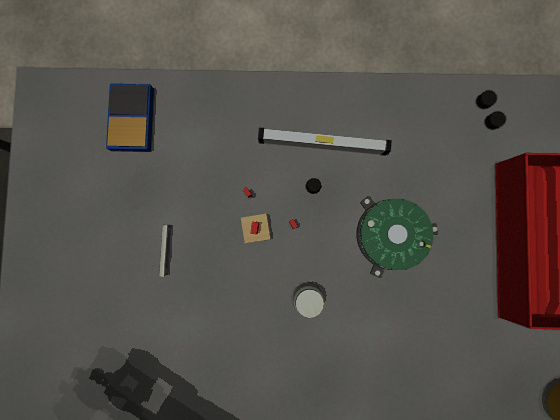

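View pics/scene0.png

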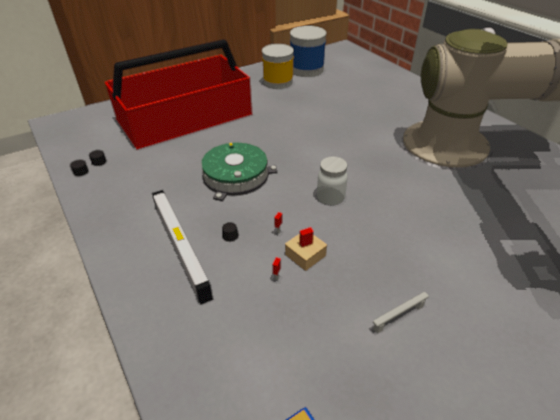

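The top view shows the block with the red pin at about (255,228) and the green wheel at about (397,234). There are two bright features on the wheel, at (371,224) and (422,244). I'll enlarge both areas.

```bash
python3 - <<'E'
from h import *
c=load('top0');p=c['pixels'][:,:,::-1]
a=cv2.resize(p[190:275,350:445],None,fx=6,fy=6,interpolation=cv2.INTER_CUBIC)[:, :]
b=cv2.resize(p[205:255,230:285],None,fx=4,fy=4,interpolation=cv2.INTER_CUBIC)
im=np.zeros((510,800,3),np.uint8);im[:510,:570]=a;im[:200,575:795]=b
cv2.imwrite('pics/crop1.png',im)
for n,u,v,z in [('pivot',397.5,234,50),('f1',371,224,54),('f2',422,244,46),('pinhead',255,228,72),('block',256,228,34),('jar',310,303,95),('stop',314,186,28)]:
    print(n,at_z(c,u,v,z).round(1),at_depth(c,u,v).round(1))
print(c['rotation'])
E
```

```text
Traceback (most recent call last):
  File "h.py", line 17, in at_z
    M,e=pose(c); d=M@ray(c,u,v); return e+d*(z-e[2])/d[2]
                   ~^~~~~~~~~~~
ValueError: matmul: Input operand 1 has a mismatch in its core dimension 0, with gufunc signature (n?,k),(k,m?)->(n?,m?) (size 3 is different from 4)
```

View pics/crop1.png

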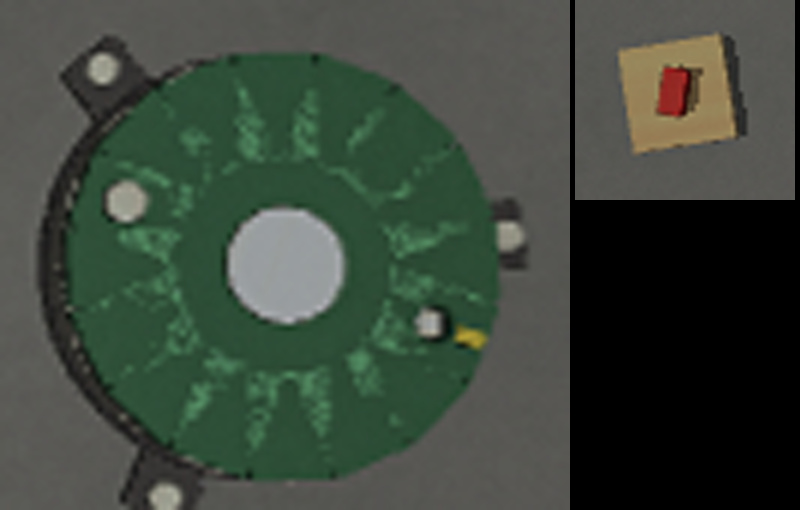

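The crop shows the hub at crop pixel (286,265), the stud at (127,201), and the hole at (434,323) with a yellow mark beside it. The pin's head is at about (674,92), rotated slightly. The camera "rotation" turns out to be a quaternion, so I'll fix the helper.

```bash
sed -i "s/    if 'eye' in c: return.*/    if 'eye' in c: q=c['rotation']; return R.from_quat([q[1],q[2],q[3],q[0]]).as_matrix(),np.array(c['eye'])/" h.py; python3 - <<'E'
from h import *
c=load('top0')
def cu(x,y): return 350+(x+.5)/6-.5,190+(y+.5)/6-.5
def cb(x,y): return 230+(x-575+.5)/4-.5,205+(y+.5)/4-.5
for n,(u,v),z in [('hub',cu(286,265),50),('stud',cu(127,201),54),('hole',cu(434,323),46),('head',cb(674,91),72),('h1',cb(667,68),72),('h2',cb(688,68),72),('h3',cb(681,115),72),('h4',cb(659,113),72),('b1',cb(618,49),34),('b2',cb(722,34),34),('b3',cb(737,137),34),('b4',cb(634,152),34),('jar',(310,303),95),('stop',(314,186),28)]:
    print(n,at_z(c,u,v,z).round(1),at_depth(c,u,v).round(1))
print(c['rotation'])
w=capture('wrist'); print(w['tool_from_camera'],w['fx'])
E
```

```text
hub [ 554.9 -182.7   50. ] [ 554.8 -181.8   53.1]
stud [ 577.1 -122.6   54. ] [ 577.  -122.3   55.3]
hole [ 534.7 -238.7   46. ] [ 534.7 -244.    31. ]
head [560.4 136.4  72. ] [560.4 136.4  72.8]
h1 [573.  140.7  72. ] [574.5 143.3  36.2]
h2 [573.3 129.1  72. ] [574.9 131.4  33.3]
h3 [547.3 132.2  72. ] [547.3 132.1  72.9]
h4 [548.1 144.3  72. ] [548.1 144.5  70. ]
b1 [584.8 172.1  34. ] [586.7 175.8  -1.7]
b2 [594.9 112.3  34. ] [597.  113.6   1.8]
b3 [536.  102.1  34. ] [536.  102.5  18.3]
b4 [525.9 161.   34. ] [525.9 160.8  36. ]
jar [403.4  12.7  95. ] [403.5  12.8  95.2]
stop [661.2   3.4  28. ] [661.3   3.4  27.6]
[-0.03488366  0.71534119 -0.69764897  0.01886862]
[[ 7.32917863e-04 -9.56407540e-01 -2.92034381e-01  7.37151068e+01]
 [ 9.99999731e-01  7.12300200e-04  1.76925688e-04  7.19901426e-01]
 [ 3.88030860e-05 -2.92034432e-01  9.56407805e-01 -1.41937609e+02]
 [ 0.00000000e+00  0.00000000e+00  0.00000000e+00  1.00000000e+00]] 314.0647005068343
```

>>> play_rows(
  deltas=[
    [0.75,-0.69,0,0,0,0.24,1],
    [0.75,-0.69,0,0,0,0.24,1],
    [0.75,-0.69,0,0,0,0.24,1],
    [0.75,-0.69,0,0,0,0.24,1],
    [0.75,-0.69,0,0,0,0.24,1],
    [0.75,-0.69,0,0,0,0.24,1],
    [0.75,-0.69,0,0,0,0.24,1],
    [0.75,-0.69,0,0,0,0.24,1],
  ],
)

```text
time_s: 0.82
eef_pos: [412.1, 273.9, 231.3]
ee_rot: [-0.0, 0.065, 0.998, -0.0]
force: [-0.2, 1.7, 0.5]
grip_width: 1.0
```

>>> play_rows(
  deltas=[
    [0.62,-0.58,-0.25,0,0,0,1],
    [0.62,-0.58,-0.25,0,0,0,1],
    [0.62,-0.58,-0.25,0,0,0,1],
    [0.62,-0.58,-0.25,0,0,0,1],
    [0.62,-0.58,-0.25,0,0,0,1],
    [0.62,-0.58,-0.25,0,0,0,1],
    [0,0,0,0,0,0,1],
    [0,0,0,0,0,0,1],
  ],
)

```text
time_s: 1.48
eef_pos: [560.1, 135.2, 170.1]
ee_rot: [-0.001, 0.066, 0.998, -0.0]
force: [-1.0, -0.1, -0.3]
grip_width: 0.996
```

```bash
python3 - <<'E'
from h import *
c=snap('wrist','w1'); print(c['state'])
E
```

```text
{'time_s': 1.4833, 'joints': array([ 3.35648542e-02,  4.77068595e-01,  1.42403473e+00,  6.69745209e-05,
        1.24264783e+00, -1.40423239e+00]), 'dq': array([ 0.04315122, -0.04154116,  0.01820064,  0.00490865,  0.00515484,
        0.00901702]), 'tau': array([ -2.27529332, -45.95105052, -25.46350658,  -0.12896923,
        -0.11406313,  -0.12011545]), 'eef_pos': array([560.12374057, 135.18927292, 170.0808003 ]), 'ee_rot': array([-1.07701965e-03,  6.64613064e-02,  9.97788419e-01, -7.62844206e-05]), 'force': array([-1.02729426, -0.10228221, -0.28296257]), 'wrist_torque': array([-0.0054182 ,  0.04120756,  0.02404968]), 'grip_width': 0.9962420107963954}
```

View pics/w1.png

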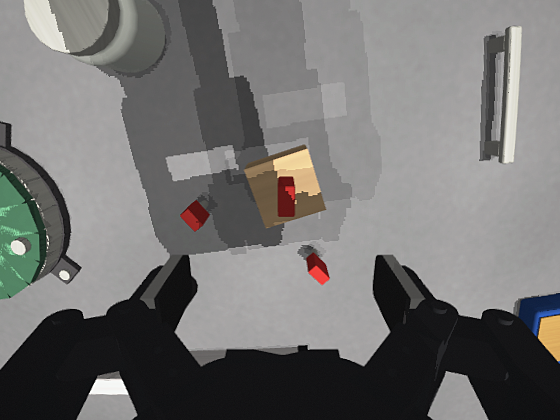

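The wrist view shows the pin's head at about (286,197) standing in the block, with the look-alikes at (195,215) and (318,268). I'll measure the head's top face from the depth map.

```bash
python3 - <<'E'
from h import *
c=load('w1');p=c['pixels'].astype(int)
red=(p[...,0]>90)&(p[...,1]<60)&(p[...,2]<60)
P=[]
for v,u in zip(*np.nonzero(red)):
    if 240<u<320 and 165<v<225:
        x=at_depth(c,u,v)
        if x[2]>69: P.append(np.r_[at_z(c,u,v,72)[:2],x[2]])
P=np.array(P); print(len(P),P.mean(0),np.median(P[:,2]))
r=cv2.minAreaRect(P[:,:2].astype(np.float32)); print(r)
q=c['state']['ee_rot'];print(R.from_quat([q[1],q[2],q[3],q[0]]).as_matrix().round(3))
im=cv2.resize(c['pixels'][140:240,230:340,::-1],None,fx=5,fy=5,interpolation=cv2.INTER_CUBIC);cv2.imwrite('pics/crop2.png',im)
E
```

```text
470 [560.69853051 138.97036338  73.85225631] 71.3264700598331
((560.673828125, 139.00462341308594), (12.955265045166016, 25.07972526550293), 82.42620086669922)
[[-0.991  0.133 -0.002]
 [ 0.133  0.991 -0.   ]
 [ 0.002 -0.    -1.   ]]
```

>>> play_rows(
  deltas=[
    [0.01,0.07,-0.8,0,0,0,1],
    [0,0,-0.8,0,0,0,1],
    [0,0,-0.7,0,0,0,1],
    [0,0,-0.5,0,0,0,1],
    [0,0,-0.3,0,0,0,1],
    [0,0,-0.12,0,0,0,1],
    [0,0,0,0,0,0,1],
  ],
)

```text
time_s: 2.12
eef_pos: [559.9, 139.7, 42.5]
ee_rot: [-0.0, 0.065, 0.998, -0.0]
force: [0.9, -0.1, -0.6]
grip_width: 1.0
```

>>> play_rows(
  deltas=[
    [0,0,0,0,0,0,-1],
    [0,0,0,0,0,0,-1],
    [0,0,0,0,0,0,-1],
    [0,0,0,0,0,0,-1],
    [0,0,0,0,0,0,-1],
    [0,0,0,0,0,0,-1],
    [0,0,0,0,0,0,-1],
    [0,0,0,0,0,0,-1],
  ],
  squeeze=40,
)

```text
time_s: 2.78
eef_pos: [560.4, 139.2, 42.9]
ee_rot: [0.0, 0.065, 0.998, 0.0]
force: [-1.3, -0.3, 4.6]
grip_width: 0.161
```

>>> play_rows(
  deltas=[
    [0,0,0,0,0,0,-1],
    [0,0,0,0,0,0,-1],
    [0,0,0,0,0,0,-1],
    [0,0,0,0,0,0,-1],
  ],
  squeeze=60,
)

```text
time_s: 3.12
eef_pos: [560.4, 139.2, 42.9]
ee_rot: [0.0, 0.065, 0.998, 0.0]
force: [-1.5, -0.1, 4.9]
grip_width: 0.153
```

>>> play_rows(
  deltas=[
    [0,0,0.2,0,0,0,-1],
    [0,0,0.5,0,0,0,-1],
    [0,0,0.8,0,0,0,-1],
    [0,0,0.8,0,0,0,-1],
    [0,0,0.4,0,0,0,-1],
    [-0.06,-0.9,0,0,0,0,-1],
    [-0.06,-0.9,0,0,0,0,-1],
    [-0.06,-0.9,0,0,0,0,-1],
  ],
)

```text
time_s: 3.78
eef_pos: [552.6, 30.2, 151.0]
ee_rot: [0.0, 0.065, 0.998, -0.0]
force: [0.4, -0.5, -0.2]
grip_width: 0.151
```

>>> play_rows(
  deltas=[
    [-0.06,-0.9,0,0,0,0,-1],
    [-0.06,-0.9,0,0,0,0,-1],
    [-0.06,-0.9,0,0,0,0,-1],
    [-0.06,-0.9,0,0,0,0,-1],
    [-0.06,-0.9,0,0,0,0,-1],
    [-0.06,-0.8,-0.2,0,0,0,-1],
    [-0.06,-0.5,-0.3,0,0,0,-1],
    [0,0,0,0,0,0,-1],
  ],
)

```text
time_s: 4.45
eef_pos: [534.7, -204.1, 128.5]
ee_rot: [-0.001, 0.067, 0.998, 0.0]
force: [-0.2, 0.9, -1.9]
grip_width: 0.151
```

>>> play_rows(
  deltas=[
    [0,-0.9,0,0,0,0,-1],
    [0,0,0,0,0,0,-1],
    [0,0,0,0,0,0,-1],
  ],
)

```text
time_s: 4.7
eef_pos: [536.1, -237.4, 130.6]
ee_rot: [-0.0, 0.066, 0.998, 0.0]
force: [-0.0, 0.9, -1.5]
grip_width: 0.153
```

```bash
python3 - <<'E'
from h import *
c=snap('wrist','w2'); s=c['state'];print(s['eef_pos'],s['force'],s['grip_width'],s['wrist_torque'])
E
```

```text
[ 536.0938296  -237.36437251  130.55232977] [-0.00987747  0.91327614 -1.53412585] 0.15251962587933693 [-0.01902316  0.0218822   0.01659022]
```

View pics/w2.png

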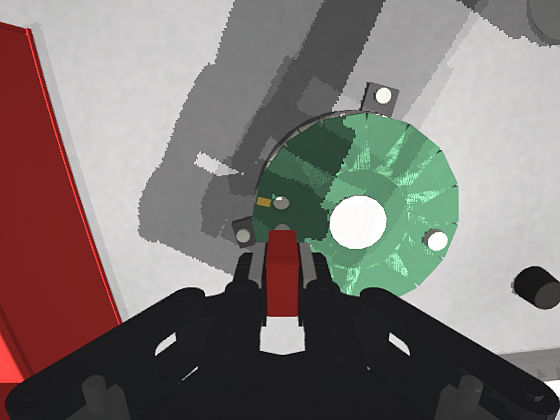

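The wrist view shows the held red head at (283,270) with its shank just above it at about (283,228). The wheel hole is at about (281,202), the hub at (358,222) and the stud at (437,240). An enlarged crop should show the tip and the hole better.

```bash
python3 - <<'E'
from h import *
c=load('w2');im=cv2.resize(c['pixels'][180:280,230:330,::-1],None,fx=6,fy=6,interpolation=cv2.INTER_CUBIC);cv2.imwrite('pics/crop3.png',np.clip(im.astype(float)*1.6,0,255).astype(np.uint8))
for n,u,v,z in [('hub',358,222,50),('stud',437,240,54),('hole',281.5,202.5,46)]: print(n,at_z(c,u,v,z).round(1),at_depth(c,u,v).round(1))
E
```

```text
hub [ 555. -181.   50.] [ 555.3 -180.8   49.3]
stud [ 576.5 -121.7   54. ] [ 577.2 -121.    52.7]
hole [ 533.2 -236.7   46. ] [ 537.1 -237.2   33.6]
```

View pics/crop3.png

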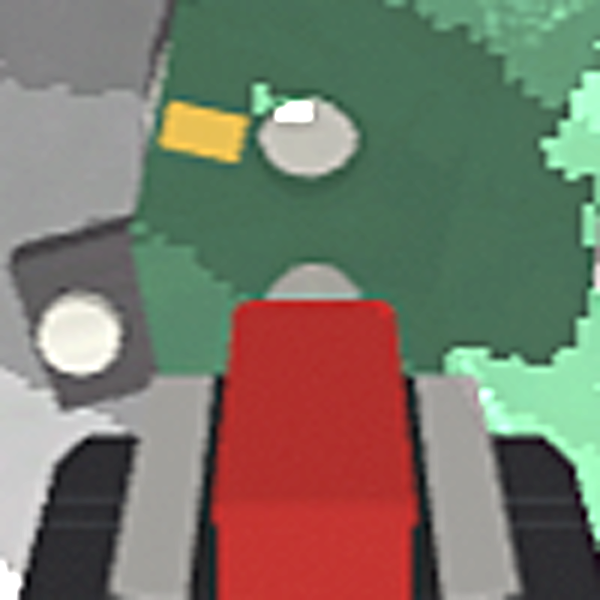

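```bash
python3 - <<'E'
from h import *
c=load('w2')
for u,v in [(282,224.5),(282,226),(282,228),(276,228),(288,228)]: print(u,v,at_z(c,u,v,91.7).round(1),at_depth(c,u,v).round(1))
for a,b in [(258,137),(358,137),(308,95),(308,178)]: print(at_z(c,230+(a+.5)/6-.5,180+(b+.5)/6-.5,46).round(1))
print(c['state']['eef_pos'])
E
```

```text
282 224.5 [ 533.2 -236.3   91.7] [ 532.2 -236.2   94.5]
282 226 [ 534.2 -236.5   91.7] [ 532.1 -236.2   97.1]
282 228 [ 535.5 -236.6   91.7] [ 532.3 -236.2   99.8]
276 228 [ 535.1 -240.3   91.7] [ 532.5 -239.8   98.2]
288 228 [ 536.  -232.9   91.7] [ 534.2 -232.8   96.3]
[ 532.3 -243.4   46. ]
[ 533.9 -230.9   46. ]
[ 527.7 -236.4   46. ]
[ 538.5 -237.8   46. ]
[ 536.0938296  -237.36437251  130.55232977]
```

>>> play_rows(
  deltas=[
    [-0.055,-0.015,-0.5,0,0,0,-1],
    [0,0,-0.4,0,0,0,-1],
    [0,0,-0.1,0,0,0,-1],
    [0,0,-0.05,0,0,0,-1],
    [0,0,-0.03,0,0,0,-1],
    [0,0,-0.03,0,0,0,-1],
    [0,0,0,0,0,0,-1],
  ],
)

```text
time_s: 5.33
eef_pos: [534.3, -237.4, 86.7]
ee_rot: [0.0, 0.065, 0.998, -0.0]
force: [-0.8, 1.0, -1.4]
grip_width: 0.156
```

>>> play_rows(
  deltas=[
    [0,0,-0.03,0,0,0,-1],
    [0,0,-0.03,0,0,0,-1],
    [0,0,0,0,0,0,-1],
  ],
)

```text
time_s: 5.58
eef_pos: [534.0, -237.4, 83.7]
ee_rot: [0.0, 0.065, 0.998, 0.0]
force: [-0.0, -0.8, -0.3]
grip_width: 0.153
```

>>> play_rows(
  deltas=[
    [0,0,-0.04,0,0,0,-1],
    [0,0,-0.03,0,0,0,-1],
    [0,0,0,0,0,0,-1],
  ],
)

```text
time_s: 5.83
eef_pos: [533.9, -237.3, 80.6]
ee_rot: [-0.0, 0.065, 0.998, 0.0]
force: [-1.3, -0.4, -0.8]
grip_width: 0.154
```

>>> play_rows(
  deltas=[
    [0,0,-0.04,0,0,0,-1],
    [0,0,-0.03,0,0,0,-1],
    [0,0,0,0,0,0,-1],
  ],
)

```text
time_s: 6.08
eef_pos: [533.9, -237.4, 77.8]
ee_rot: [-0.0, 0.065, 0.998, 0.0]
force: [-0.1, -0.2, -1.5]
grip_width: 0.154
```

>>> play_rows(
  deltas=[
    [0,0,-0.04,0,0,0,-1],
    [0,0,-0.03,0,0,0,-1],
    [0,0,0,0,0,0,-1],
  ],
)

```text
time_s: 6.33
eef_pos: [533.9, -237.4, 75.0]
ee_rot: [-0.0, 0.065, 0.998, 0.0]
force: [0.2, -0.1, -1.3]
grip_width: 0.152
```

>>> play_rows(
  deltas=[
    [0,0,-0.03,0,0,0,-1],
    [0,0,-0.02,0,0,0,-1],
    [0,0,0,0,0,0,-1],
  ],
)

```text
time_s: 6.58
eef_pos: [534.0, -237.4, 73.1]
ee_rot: [-0.0, 0.065, 0.998, 0.0]
force: [-0.7, 0.0, -0.7]
grip_width: 0.154
```

>>> play_rows(
  deltas=[
    [0,0,-0.02,0,0,0,-1],
    [0,0,0,0,0,0,-1],
  ],
)

```text
time_s: 6.75
eef_pos: [534.1, -237.5, 72.9]
ee_rot: [0.0, 0.065, 0.998, -0.0]
force: [-0.9, 0.5, 3.0]
grip_width: 0.154
```

The tip touches the ring at TCP z 72.9, which matches 34 mm plus the 38.9 mm grip offset. Next I'll lift 1 mm and probe the hole walls radially to centre the pin.

>>> play_rows(
  deltas=[
    [0,0,0.03,0,0,0,-1],
    [-0.011,-0.03,0,0,0,0,-1],
    [-0.011,-0.03,0,0,0,0,-1],
    [0,0,0,0,0,0,-1],
    [0,0,0,0,0,0,-1],
  ],
)

```text
time_s: 7.17
eef_pos: [533.3, -239.4, 73.7]
ee_rot: [0.0, 0.065, 0.998, 0.0]
force: [1.7, 3.9, 0.8]
grip_width: 0.157
```

>>> play_rows(
  deltas=[
    [0.011,0.03,0,0,0,0,-1],
    [0.011,0.03,0,0,0,0,-1],
    [0.011,0.03,0,0,0,0,-1],
    [0.011,0.03,0,0,0,0,-1],
    [0,0,0,0,0,0,-1],
    [0,0,0,0,0,0,-1],
  ],
)

```text
time_s: 7.67
eef_pos: [534.6, -236.0, 73.6]
ee_rot: [-0.0, 0.065, 0.998, -0.001]
force: [-2.1, -4.4, -0.8]
grip_width: 0.154
```

The walls are symmetric about TCP (533.95,−237.7), so the pin is centred. Now I'll wind along a 60 mm arc about (554.4,−181.3).

>>> play_rows(
  deltas=[
    [-0.0225,-0.061,0,0,0,0,-1],
    [0.0717,-0.022,0,0,0,0,-1],
    [0.0717,-0.022,0,0,0,0,-1],
    [0.0735,-0.0147,0,0,0,0,-1],
    [0.0735,-0.0147,0,0,0,0,-1],
    [0,0,0,0,0,0,-1],
  ],
)

```text
time_s: 8.17
eef_pos: [546.0, -240.3, 73.5]
ee_rot: [-0.0, 0.065, 0.998, 0.0]
force: [-2.3, 0.2, -0.0]
grip_width: 0.15
```

>>> play_rows(
  deltas=[
    [0.0745,-0.0073,0,0,0,0,-1],
    [0.0745,-0.0073,0,0,0,0,-1],
    [0.075,0,0,0,0,0,-1],
    [0.075,0,0,0,0,0,-1],
    [0,0,0,0,0,0,-1],
  ],
)

```text
time_s: 8.58
eef_pos: [558.0, -241.0, 73.5]
ee_rot: [0.0, 0.065, 0.998, -0.0]
force: [-3.6, 0.5, -2.1]
grip_width: 0.156
```

>>> play_rows(
  deltas=[
    [0,-0.025,0,0,0,0,-1],
    [0,-0.025,0,0,0,0,-1],
    [0,0,0,0,0,0,-1],
    [0,0,0,0,0,0,-1],
  ],
)

```text
time_s: 8.92
eef_pos: [557.4, -242.4, 73.5]
ee_rot: [-0.0, 0.065, 0.998, 0.001]
force: [-3.7, 3.4, -0.9]
grip_width: 0.154
```

>>> play_rows(
  deltas=[
    [0,0.025,0,0,0,0,-1],
    [0,0.025,0,0,0,0,-1],
    [0,0.025,0,0,0,0,-1],
    [0,0.025,0,0,0,0,-1],
    [0,0,0,0,0,0,-1],
    [0,0,0,0,0,0,-1],
  ],
)

```text
time_s: 9.42
eef_pos: [557.8, -240.2, 74.0]
ee_rot: [0.001, 0.065, 0.998, -0.001]
force: [-2.9, -5.5, -1.8]
grip_width: 0.153
```

Centre confirmed: the outward shift is only about 0.2 mm. Now I'll press lightly and begin the search.

>>> play_rows(
  deltas=[
    [0,-0.055,0,0,0,0,-1],
    [0,0,-0.02,0,0,0,-1],
    [0,0,-0.02,0,0,0,-1],
    [0,0,0,0,0,0,-1],
    [0,0,0,0,0,0,-1],
  ],
)

```text
time_s: 9.83
eef_pos: [557.8, -241.4, 72.8]
ee_rot: [0.0, 0.065, 0.998, -0.0]
force: [-4.0, -0.5, 6.2]
grip_width: 0.158
```

>>> play_rows(
  deltas=[
    [0.025,0.001,0,0,0,0,-1],
    [0.025,0.002,0,0,0,0,-1],
    [0.025,0.002,0,0,0,0,-1],
    [0,0,0,0,0,0,-1],
  ],
)

```text
time_s: 10.17
eef_pos: [560.4, -241.1, 72.8]
ee_rot: [-0.0, 0.065, 0.998, -0.0]
force: [-8.1, 0.6, 7.8]
grip_width: 0.154
```

>>> play_rows(
  deltas=[
    [0.025,0.002,0,0,0,0,-1],
    [0.025,0.002,0,0,0,0,-1],
    [0.025,0.003,0,0,0,0,-1],
    [0,0,0,0,0,0,-1],
  ],
)

```text
time_s: 10.5
eef_pos: [563.2, -240.7, 72.8]
ee_rot: [-0.001, 0.065, 0.998, -0.0]
force: [-8.8, 0.1, 8.3]
grip_width: 0.151
```

>>> play_rows(
  deltas=[
    [0.0247,0.004,0,0,0,0,-1],
    [0.0247,0.004,0,0,0,0,-1],
    [0.0247,0.004,0,0,0,0,-1],
    [0,0,0,0,0,0,-1],
  ],
)

```text
time_s: 10.83
eef_pos: [566.2, -240.3, 72.7]
ee_rot: [-0.001, 0.065, 0.998, -0.0]
force: [-7.4, -0.1, 7.0]
grip_width: 0.154
```

>>> play_rows(
  deltas=[
    [0.0245,0.005,0,0,0,0,-1],
    [0.0245,0.005,0,0,0,0,-1],
    [0.0245,0.005,0,0,0,0,-1],
    [0,0,0,0,0,0,-1],
  ],
)

```text
time_s: 11.17
eef_pos: [569.5, -239.6, 72.2]
ee_rot: [0.0, 0.065, 0.998, -0.0]
force: [-5.2, -0.5, 1.3]
grip_width: 0.153
```

>>> play_rows(
  deltas=[
    [0.0242,0.0065,0,0,0,0,-1],
    [0.0242,0.0065,0,0,0,0,-1],
    [0.0242,0.0065,0,0,0,0,-1],
    [0,0,0,0,0,0,-1],
  ],
)

```text
time_s: 11.5
eef_pos: [572.4, -238.7, 72.1]
ee_rot: [-0.0, 0.065, 0.998, 0.0]
force: [-4.5, -1.1, 2.0]
grip_width: 0.153
```

The tip dropped and the vertical force vanished, so the hole is probably below. I'll push down gently.

>>> play_rows(
  deltas=[
    [0,0,-0.025,0,0,0,-1],
    [0,0,-0.025,0,0,0,-1],
    [0,0,0,0,0,0,-1],
    [0,0,0,0,0,0,-1],
  ],
)

```text
time_s: 11.83
eef_pos: [572.1, -239.2, 70.0]
ee_rot: [-0.0, 0.065, 0.998, -0.0]
force: [-6.1, -2.2, 2.4]
grip_width: 0.154
```

>>> play_rows(
  deltas=[
    [0,0,-0.04,0,0,0,-1],
    [0,0,-0.04,0,0,0,-1],
    [0,0,-0.02,0,0,0,-1],
    [0,0,0,0,0,0,-1],
  ],
)

```text
time_s: 12.17
eef_pos: [572.0, -239.2, 65.9]
ee_rot: [-0.0, 0.065, 0.998, -0.0]
force: [-6.9, -0.8, 2.3]
grip_width: 0.154
```

>>> play_rows(
  deltas=[
    [0,0,-0.04,0,0,0,-1],
    [0,0,-0.04,0,0,0,-1],
    [0,0,-0.02,0,0,0,-1],
    [0,0,0,0,0,0,-1],
  ],
)

```text
time_s: 12.5
eef_pos: [571.9, -239.2, 61.9]
ee_rot: [-0.001, 0.065, 0.998, -0.0]
force: [-7.5, -2.0, 2.5]
grip_width: 0.149
```

>>> play_rows(
  deltas=[
    [-0.008,-0.003,-0.04,0,0,0,-1],
    [0,0,-0.04,0,0,0,-1],
    [0,0,-0.02,0,0,0,-1],
    [0,0,0,0,0,0,-1],
  ],
)

```text
time_s: 12.83
eef_pos: [571.8, -239.3, 57.9]
ee_rot: [-0.0, 0.065, 0.998, -0.0]
force: [-6.6, -1.5, 0.9]
grip_width: 0.151
```

>>> play_rows(
  deltas=[
    [0,0,-0.03,0,0,0,-1],
    [0,0,-0.03,0,0,0,-1],
    [0,0,-0.02,0,0,0,-1],
    [0,0,0,0,0,0,-1],
  ],
)

```text
time_s: 13.17
eef_pos: [571.8, -239.3, 55.0]
ee_rot: [-0.0, 0.065, 0.998, -0.0]
force: [-6.6, -2.1, 2.9]
grip_width: 0.152
```

Almost home (expected TCP 54.9). I'll press a little more to feel the head touch the wheel.

>>> play_rows(
  deltas=[
    [0,0,-0.02,0,0,0,-1],
    [0,0,-0.02,0,0,0,-1],
    [0,0,0,0,0,0,-1],
  ],
)

```text
time_s: 13.42
eef_pos: [571.9, -239.4, 54.9]
ee_rot: [0.0, 0.065, 0.998, -0.0]
force: [-11.4, 0.7, 14.4]
grip_width: 0.151
```

The head is firmly down at TCP z 54.9 (14 N). I'll relax the press and the side load, then open a little and rise.

>>> play_rows(
  deltas=[
    [-0.012,-0.004,0.025,0,0,0,-1],
    [-0.012,-0.004,0.01,0,0,0,-1],
    [0,0,0,0,0,0,-1],
    [0,0,0,0,0,0,-1],
  ],
)

```text
time_s: 13.75
eef_pos: [571.3, -239.5, 54.9]
ee_rot: [0.0, 0.065, 0.998, -0.0]
force: [-4.4, -0.5, 4.1]
grip_width: 0.152
```

>>> play_rows(
  deltas=[
    [0,0,0,0,0,0,-0.6],
    [0,0,0,0,0,0,-0.5],
    [0,0,0,0,0,0,-0.4],
    [0,0,0,0,0,0,-0.3],
    [0,0,0,0,0,0,-0.3],
    [0,0,0,0,0,0,-0.3],
  ],
  squeeze=20,
)

```text
time_s: 14.25
eef_pos: [571.2, -239.2, 54.6]
ee_rot: [0.0, 0.065, 0.998, 0.0]
force: [-0.3, -0.2, 0.6]
grip_width: 0.349
```

>>> play_rows(
  deltas=[
    [0,0,0.1,0,0,0,-0.3],
    [0,0,0.2,0,0,0,-0.3],
    [0,0,0.4,0,0,0,-0.3],
    [0,0,0.8,0,0,0,-0.3],
    [0,0,0.8,0,0,0,-0.3],
    [0,0,0.5,0,0,0,-0.3],
    [0,0,0,0,0,0,-0.3],
    [0,0,0,0,0,0,-0.3],
  ],
)

```text
time_s: 14.92
eef_pos: [571.5, -239.5, 168.2]
ee_rot: [0.001, 0.065, 0.998, -0.001]
force: [-0.0, 0.2, 0.3]
grip_width: 0.351
```

```bash
python3 - <<'E'
from h import *
c=snap('wrist','w3'); s=c['state'];print(s['eef_pos'],s['force'],s['grip_width'])
t=snap('top','top1')
p=c['pixels'].astype(int);red=(p[...,0]>90)&(p[...,1]<60)&(p[...,2]<60)
P=np.array([at_depth(c,u,v) for v,u in zip(*np.nonzero(red))])
P=P[np.hypot(P[:,0]-571,P[:,1]+239)<35]; print(len(P),np.percentile(P[:,2],[5,50,80,95]).round(1))
im=np.hstack([c['pixels'][100:400,130:430],cv2.resize(t['pixels'][190:275,350:445],(335,300),interpolation=cv2.INTER_CUBIC)])
cv2.imwrite('pics/end.png',im[:,:,::-1])
E
```

```text
[ 571.46945873 -239.46392218  168.22285298] [-0.02269124  0.22532504  0.31766868] 0.35052195220721977
570 [55.2 83.1 83.9 84.4]
```

View pics/end.png

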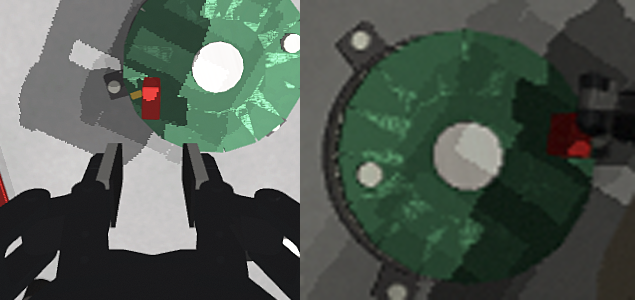

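The head's top measures about 84 mm, which is the fully home height (16 + 68). The pin stands upright in the wound wheel at (150,98) in the left crop, and the gripper is clear.

```bash
python3 -c "
from rig import order; print(order.finish_job())"
```

```text
the job is handed in; nothing more can be done
None
```

The take-up wheel is locked: the pin is fully home in the lock hole and holds the wheel on its own. I handed the job in at about 15 s of the 72 s allowed.

**What I did:** I took the largest red pin from its block and centred it in the wheel's hole by touching the hole's walls. I wound the wheel counter-clockwise along a 60 mm arc, pressing down with about 6–8 N. The tip dropped into the lock hole at roughly 0.6 rad (estimated from the tool's position). I pushed the pin down until the head met the wheel, eased off the load, opened the gripper a little and rose clear.

**Last checks:**
- **Depth:** the head's top measured about 84 mm above the shelf, which is the fully home height. On the push home, the tool stopped at 54.9 mm, as expected.
- **Wheel:** the final pictures show the wheel still wound after release, with the pin upright.
- **Forces:** the highest I read on the arm was about 18 N, as the head seated. After release the force was near zero.

No check failed. The top camera read about 2.7 mm off in y, and I corrected that with the wrist camera and by touch. I did not measure the bystanders again at the end, but the arm passed well clear of them.

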